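Load the sample turntable and index it to the scanner

ROBOT

A 6-joint arm with a two-finger parallel gripper is mounted at the origin on the work surface. World frame = base frame: x ahead of the robot, y to its left, z up, the work surface at z = 0. Lengths are in mm, angles in degrees, forces in N, time in s.
With the tool pointing down it reaches from about 350 to 850 mm from the base axis. Payload 8.1 kg.
Tool frame: the origin (TCP) lies midway between the tips of the shut fingers; the grasp point (between the pads) lies grip_depth behind it (grip_depth is the distance from the TCP to the grasp point, in mm); z points along the fingers, y is the line along which they close (so a half turn about z gives the same grasp; the last joint's range is limited). The gripper opens to 85 mm and grips with 20 to 120 N. Pads are 22 mm wide; open, the fingers measure 114 mm over their backs; the gripper's body (76 mm by 85 mm) begins 54 mm behind the grasp point. The pads swing forward as they close: fully open they stand 13 mm farther back than shut.
Start: joints at [-81.899, 7.471, 85.268, -0, 87.261, -4.893], TCP at [134.937, -584.634, 231.292] pointing down, gripper open.
Joint ranges: [-169.43, 169.43], [-51.17, 129.36], [1.28, 143.12], [-76.62, 256.62], [0, 156.53], [-152.29, 152.29]. Speed limits (degrees/s): [136.94, 136.94, 159.86, 180, 180, 180].

INTERFACE

Orientations are given as [roll, pitch, yaw] about the fixed x, y, z axes, in that order (R = Rz(yaw) Ry(pitch) Rx(roll)).
In Python, from bench import sense, snapshot, hand_in, grip_depth gives the robot as it stands. The module is installed in compiled form; this text tells all that it offers.
- The arm moves only by the tool apply_moves, never from a script. Its argument "series" is text: rows parted by semicolons, each of 5 numbers parted by spaces: the shift along the tool's x, y, z each as a share of 0.3 m, from -1 to 1, then the turn about the tool's z as a share of 2 rad, from -1 to 1, then the gripper's target within -1 to 1 (shut at 1, half-way at 0, fully open at -1). In form: tx ty tz twist gripper; .... A call has 1 to 5 rows; each row shifts and turns the commanded pose from where the row before left it, along the tool's axes as they then stand; what a row does not reach is not made up. A row lasts 1/12 s, in which the tool goes at most 41.7 mm and 7.16 degrees, less where a joint would pass 70% of its speed; a pose out of reach is approached as far as the arm can. A call with a number of a shift or a turn outside -1 to 1 is refused whole. A call with a gripper value outside its range is refused whole. The fingers move at their own pace and stop on an object; "squeeze" is the grip in N (left out, the last holds). Time passes only in rows, so rows that do not move let the fingers close. It gives the time, the measured TCP pose, the force, the opening and the grip force at its end, in the units of the state.
- sense(): the state, without advancing time (a new reading comes with each control period).
- snapshot(name): name is "side" or "top"; returns a dict with "frame" (400x640x3 uint8, blue, green, red), "depth" (400x640 float32, mm along the optical axis (not along the pixel's ray), 0 where there is no reading), "intrinsics" (3x3 intrinsics, pixels), "dist" ([k1, k2, p1, p2, k3] as OpenCV has them; the pictures are not rectified), "extrinsics" (4x4, takes a point from camera to world coordinates). Camera axes: x right, y down, z forward; pixel columns grow to the right and rows downward; lengths in mm; the calibration is good to about 2 mm. A picture is of the moment at which its call begins.
- hand_in(): hands the job in; it is judged then, once.
The state is a dict: "time": time; "joint_pos": joint angles; "qd": joint speeds; "joint_efforts": joint torques, N m; "tool_pos": TCP position; "tcp_rot": TCP orientation; "ft_force": force on the tool from outside, world axes, zero at the start; "wrist_torque": the same for the moment, N m; "finger_gap": finger opening in mm; "grip_force": force on a finger pad.
Only numpy, scipy, OpenCV 4.12 (cv2) and the standard library are available. Lean on these libraries where they do the work, as an engineer would, in place of code of your own. Each camera call takes 0.05 s, during which the arm holds its last target. There are 200 camera calls.

TASK

Lay the loose sample tube on the turntable's one empty ribbed bed, along the ribs so that it does not roll. Then push the turntable round one stop, by its pegs for instance, so that this bed settles in front of the black scanner post, with all six tubes still lying on their beds. Leave the beaker beside the turntable and the two marker pens where they are.

Things in the scene. Friction and masses are not known exactly. Their poses are not given: they have to be found in the camera images.
- tube_mid (a point): The sample tube to load: a closed white plastic cylinder with a grey cap band at one end, 22 mm diameter, 90 mm long, about 40 g, lying on its side on the bench to the robot's left of the turntable; it can roll. Point: its centre. x axis: along the tube (its other axes roll with it).
- hub (a point): Centre of the turntable on its turn axis, at the upper face of its aluminium disc, 60 mm above the bench. The disc is 330 mm across, on a fixed grey plinth; six beds and six pegs stand on it, and a grey hub cap 48 mm across, 12 mm high. Axes turn with the disc: x towards the empty bed, z up.
- peg (a point): Half-way up (82 mm above the bench) one of six upright steel push pegs fixed to the disc: 14 mm thick, 45 mm tall, tops 105 mm above the bench, all 140 mm from the turn axis, midway between the beds. This one is 30 degrees anticlockwise of the empty bed, the others follow every 60 degrees. There is 50 mm free between a peg and the tubes beside it.
- bed (a point): Middle of the one empty ribbed bed, 95 mm from the turn axis, at its rib tops, 70 mm above the bench. x axis: outwards, along the ribs. Four round steel bars 6 mm thick, 80 mm long, 14 mm apart make three grooves, the middle one through this point. A tube in a groove has its centre 9 mm above this point. The bed starts on the side away from the robot; five like it, 60 degrees apart, carry tubes.
- turntable (a joint): Turn of the turntable, rad: 0 at the start, positive anticlockwise from above. A sprung detent holds it every 60 degrees (1.047). About 3 N at a peg pushes it off a stop; past half-way it runs on by itself to the next stop in about a second, without overshooting. Follow the peg to near the stop (or lift out): the next tube would run into a finger left far behind. Limits +-3.
- scanner_top (a point): Top centre of the scanner: a fixed black round post with a glass band near its top, 48 mm across, 104 mm high, on the bench 210 mm from the turn axis, 60 degrees (one stop) to the left or to the right of the empty bed's starting direction. In the mirror place stands a thin steel clamp post, 12 mm thick, 105 mm high, on a 44 mm square blue foot, with no part in the job.
- loaded1_mid (a point): Centre of a loose tube, like the one to load, already lying on a bed 60 degrees anticlockwise from the empty bed; 79 mm above the bench, 95 mm from the turn axis. It must stay on its bed and ride round.
- loaded2_mid (a point): Centre of a loose tube, like the one to load, already lying on a bed 120 degrees anticlockwise from the empty bed; 79 mm above the bench, 95 mm from the turn axis. It must stay on its bed and ride round.
- loaded3_mid (a point): Centre of a loose tube, like the one to load, already lying on a bed 180 degrees anticlockwise from the empty bed; 79 mm above the bench, 95 mm from the turn axis. It must stay on its bed and ride round.
- loaded4_mid (a point): Centre of a loose tube, like the one to load, already lying on a bed 240 degrees anticlockwise from the empty bed; 79 mm above the bench, 95 mm from the turn axis. It must stay on its bed and ride round.
- loaded5_mid (a point): Centre of a loose tube, like the one to load, already lying on a bed 300 degrees anticlockwise from the empty bed; 79 mm above the bench, 95 mm from the turn axis. It must stay on its bed and ride round.
- beaker: Bystander, leave it alone: loose glass beaker, 68 mm across, 90 mm high. Origin: centre of its underside.
- pen1: Bystander, leave it alone: loose marker pen, 135 mm long, 13 mm thick, lying. Origin: centre of its underside.
- pen2: Bystander, leave it alone: loose marker pen, 135 mm long, 13 mm thick, lying. Origin: centre of its underside.
Mind the look-alikes: they are no part of the job. What is shaped like the part that bears loaded5_mid but green or orange is not meant.

How it is judged:
By the outcome, as a careful person would: the job done as asked, in the order asked, and still so for the second after the job is handed in, with the robot touching nothing.
It also fails if it takes over 58 s, if anything falls off the work surface, if the arm or the gripper's body presses on something with over 40 N, if the wrist force passes 120 N, or if a joint passes its speed limit or range.

## Working session

There is one attempt and no reset: what is moved stays moved. The work goes in short steps, Python scripts to look and compute and a tool call to move; the robot and the scene stay as the last step left them, time stands still between calls to the robot, and variables do not carry over. Pictures are saved under pics/ and viewed, at most 10 in all, crops included, and the job is handed in when it is done.

Besides the shell and the picture viewer there is one more tool, called after ">>>" by a JSON object that holds its "name" and its "arguments", one argument or row to a line. apply_moves: Moves the arm, as the interface text tells. Its arguments: {"type":"object","properties":{"series":{"type":"string"},"squeeze":{"type":"number"}},"required":["series"]}

```bash
mkdir -p pics
python3 - <<'E'
from bench import *
import cv2,numpy as np
print(grip_depth,sense())
for n in("top","side"):
    s=snapshot(n);cv2.imwrite(f"pics/{n}0.png",s["frame"]);np.savez(f"{n}0.npz",**s)
    print(n,s["intrinsics"],s["dist"],s["extrinsics"].round(3))
E
```

```text
18.700000000000003 {'time': 0.0, 'joint_pos': array([-8.19011538e+01,  7.51729904e+00,  8.53297292e+01,  6.75895500e-04,
        8.72624233e+01, -4.89326944e+00]), 'qd': array([ 0.05250238, -0.01555942, -0.00210735,  0.05894304,  0.06314805,
       -0.05785327]), 'joint_efforts': array([ 8.20535824e-04, -5.69390631e+01, -5.00555491e+01, -7.38470499e-05,
        1.48700445e-02,  9.73774448e-07]), 'tool_pos': array([ 134.83470192, -584.07774002,  230.21729334]), 'tcp_rot': array([-1.79891005e+02, -1.00087949e-02,  1.29920732e+01]), 'ft_force': array([-0.08307794,  0.91565617,  0.24802757]), 'wrist_torque': array([0.0234067 , 0.05014145, 0.04810992]), 'grip_force': 0.0, 'finger_gap': 85.61464021347182}
top [[400.78957389   0.         324.23402052]
 [  0.         400.78957389 202.42857835]
 [  0.           0.           1.        ]] [-0.05565977  0.          0.          0.          0.        ] [[ 2.200000e-02 -9.930000e-01  1.200000e-01  4.631510e+02]
 [-1.000000e+00 -1.900000e-02  1.900000e-02  1.028000e+01]
 [-1.600000e-02 -1.200000e-01 -9.930000e-01  1.066112e+03]
 [ 0.000000e+00  0.000000e+00  0.000000e+00  1.000000e+00]]
side [[491.84517611   0.         318.69646375]
 [  0.         491.84517611 208.58911493]
 [  0.           0.           1.        ]] [-0.1396709  0.         0.         0.         0.       ] [[-8.70000e-01 -3.00000e-01  3.90000e-01 -9.07800e+00]
 [-4.92000e-01  4.92000e-01 -7.19000e-01  1.07911e+03]
 [ 2.40000e-02 -8.17000e-01 -5.76000e-01  9.39660e+02]
 [ 0.00000e+00  0.00000e+00  0.00000e+00  1.00000e+00]]
```

View pics/top0.png

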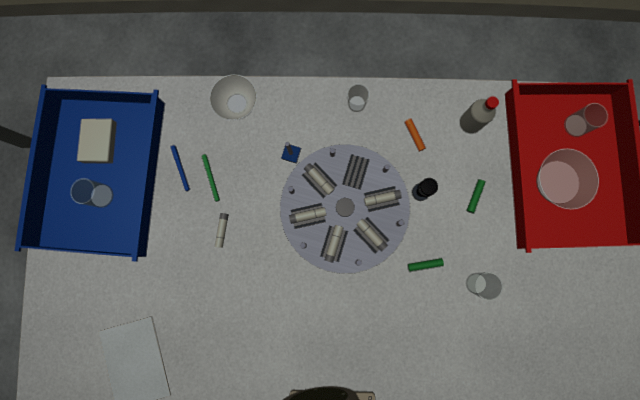

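View pics/side0.png

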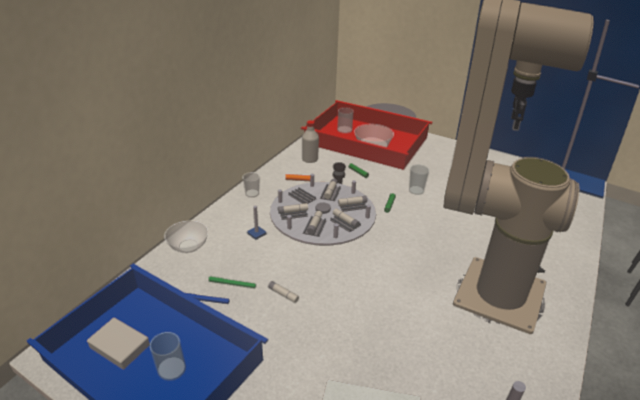

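The top view (up is +x, left is +y) shows the loose tube at (222,230) and the hub near (345,208). The empty bed is at (357,170), the scanner at (425,188) on the right, so the turn is clockwise, and the clamp post at (290,152). The side view agrees: tube at (283,291), turntable at (323,210).

```bash
cat > h.py <<'E'
import cv2,numpy as np
def ray(s,uv,z):
    p=cv2.undistortPoints(np.array(uv,float).reshape(-1,1,2),s["intrinsics"],s["dist"]).reshape(-1,2)
    d=np.c_[p,np.ones(len(p))]@s["extrinsics"][:3,:3].T; o=s["extrinsics"][:3,3]
    return o+d*((z-o[2])/d[:,2])[:,None]
def blob(m,x0,y0,x1,y1):
    k=np.zeros_like(m);k[y0:y1,x0:x1]=m[y0:y1,x0:x1]
    cs,_=cv2.findContours(k,cv2.RETR_EXTERNAL,cv2.CHAIN_APPROX_NONE)
    return max(cs,key=cv2.contourArea)
E
python3 - <<'E'
from h import *
t=np.load("top0.npz");s=np.load("side0.npz")
for n,c,b in(("top",t,(205,205,240,255)),("side",s,(262,275,305,306))):
    f=c["frame"];hsv=cv2.cvtColor(f,cv2.COLOR_BGR2HSV)
    x0,y0,x1,y1=b
    bg=cv2.medianBlur(f,5)[y0:y1,x0:x1].reshape(-1,3); print(n,np.percentile(f[y0:y1,x0:x1].mean(2),[5,50,80,95]))
    cv2.imwrite(f"pics/{n}c.png",cv2.resize(f[y0-5:y1+5,x0-5:x1+5],None,fx=8,fy=8,interpolation=cv2.INTER_NEAREST))
# disc: height from depth
dep=t["depth"];K=t["intrinsics"];vv,uu=np.mgrid[:400,:640]
p=cv2.undistortPoints(np.stack([uu,vv],-1).reshape(-1,1,2).astype(float),K,t["dist"]).reshape(-1,2)
P=np.c_[p,np.ones(len(p))]*dep.reshape(-1,1)
W=(P@t["extrinsics"][:3,:3].T+t["extrinsics"][:3,3]).reshape(400,640,3)
np.save("W0.npy",W)
z=W[...,2];print("bench z",np.median(z[240:300,240:270]),"disc z",np.median(z[255:265,340:350]))
roi=((z>45)&(dep>0)).astype(np.uint8)
c=blob(roi,275,135,412,280); 
hull=cv2.convexHull(c)
q=ray(t,c,60)[:,:2]
A=np.c_[2*q,np.ones(len(q))];
for _ in range(5):
    sol=np.linalg.lstsq(A,(q**2).sum(1),rcond=None)[0];r=np.sqrt(sol[2]+sol[:2]@sol[:2]);
    res=np.abs(np.hypot(*(q-sol[:2]).T)-r);k=res<max(3,np.median(res)*2);q=q[k];A=A[k]
print("hub",sol[:2],r,len(q))
# depth tube
sub=W[205:255,205:240];m=(sub[...,2]>6)&(t["depth"][205:255,205:240]>0);print("tube",m.sum(),sub[m].mean(0),sub[m].min(0),sub[m].max(0))
xy=sub[m][:,:2];u,sv,vt=np.linalg.svd(xy-xy.mean(0));print(vt[0],np.ptp((xy-xy.mean(0))@vt.T,axis=0), np.median(xy,0))
hub=sol[:2]
for n,b,z0 in(("hubcap",(330,190,360,225),68),("bed",(338,150,375,192),67)):
    print(n, ray(t,[[345,207.5],[356.7,171]],70))
E
```

```text
top [ 84.15       135.66666667 138.         140.33333333]
side [126.         181.         183.33333333 185.        ]
bench z 0.6711680956213968 disc z 61.11404815977875
hub [573.17674616 -22.93111268] 163.24046147331532 366
tube 297 [510.62813239 299.69735973  19.71309533] [448.78251822 272.68462378   6.05240811] [555.85964142 339.44059192  26.50043844]
[-0.9943906   0.10577015] [104.88405955  68.37417943] [510.77537887 299.47403933]
hubcap [[571.60439746 -23.00245441  70.        ]
 [664.91111297 -51.13875887  70.        ]]
bed [[571.60439746 -23.00245441  70.        ]
 [664.91111297 -51.13875887  70.        ]]
```

Run:
```python
import cv2,numpy as np
a=cv2.imread("pics/top0.png")
c=cv2.resize(a[135:280,275:445],None,fx=4,fy=4,interpolation=cv2.INTER_CUBIC)
t=cv2.resize(a[205:255,200:245],None,fx=4,fy=4,interpolation=cv2.INTER_CUBIC)
c[:200,:0]=0; o=np.zeros((580,800,3),np.uint8);o[:,:680]=c;o[:200,620:800]=t
cv2.imwrite("pics/crop0.png",cv2.convertScaleAbs(o,alpha=1.5))
```

```text
(no output)
```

View pics/crop0.png

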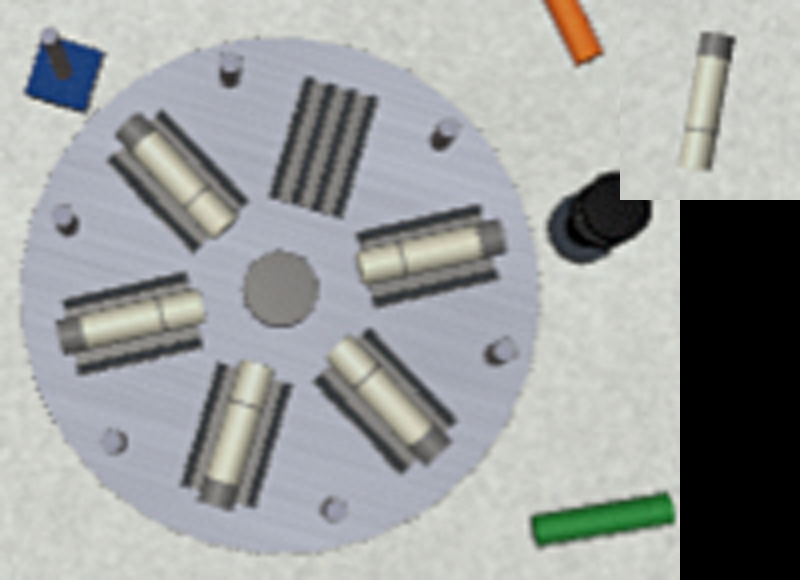

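Run:
```python
from h import *
t=np.load("top0.npz");s=np.load("side0.npz")
f=lambda L:[[275+(a+.5)/4-.5,135+(b+.5)/4-.5] for a,b in L]
print("hubcap",ray(t,f([(281,288)]),72))
T=ray(t,f([(180,177),(131,320),(237,433),(391,402),(431,250)]),82)[:,:2]
B=ray(t,f([(325,147)]),69)[:,:2]
Q=np.r_[B,T]; 
# similarity fit
k=np.arange(6)*np.pi/3; M=95*np.c_[np.cos(k),np.sin(k)]
for sc in(1,):
    mc=Q.mean(0);z=((Q-mc)[:,0]+1j*(Q-mc)[:,1])*np.exp(-1j*k);a=np.angle(z.mean());print("centre",mc,"ang",np.degrees(a),abs(z),np.degrees(np.angle(z)))
tb=ray(t,[[200+98.5/4-.5,205+35.5/4-.5],[200+75.5/4-.5,205+168.5/4-.5]],11);print("tube",tb,tb.mean(0),np.degrees(np.arctan2(*(tb[0]-tb[1])[1::-1])))
# side tube by colour: differing from bench
fr=s["frame"].astype(int);sub=fr[278:308,262:306]
print("peg tops", ray(t,f([(232,62),(447,128),(508,344),(336,506),(113,437),(65,213)]),105).round(0))
print("scan",ray(t,f([(612,205)]),104))
b=cv2.resize(s["frame"][270:310,258:310],None,fx=10,fy=10,interpolation=cv2.INTER_CUBIC);cv2.imwrite("pics/s1.png",b)
```

```text
hubcap [[573.57504029 -22.59026279  72.        ]]
centre [573.34006754 -23.28049653] ang -15.932899670784925 [94.37717203 93.64993853 95.82388669 94.33719555 96.94535521 94.63597094] [-15.89402321 -16.07701158 -16.38769872 -16.30845406 -15.989301
 -14.93636257]
tube [[555.87919061 296.28064735  11.        ]
 [467.46487802 307.24069285  11.        ]] [511.67203431 301.7606701   11.        ] -7.066470294898209
peg tops [[ 709.   11.  105.]
 [ 670. -121.  105.]
 [ 539. -158.  105.]
 [ 440.  -56.  105.]
 [ 478.   77.  105.]
 [ 613.  110.  105.]]
scan [[ 624.66647242 -221.79705979  104.        ]]
```

View pics/s1.png

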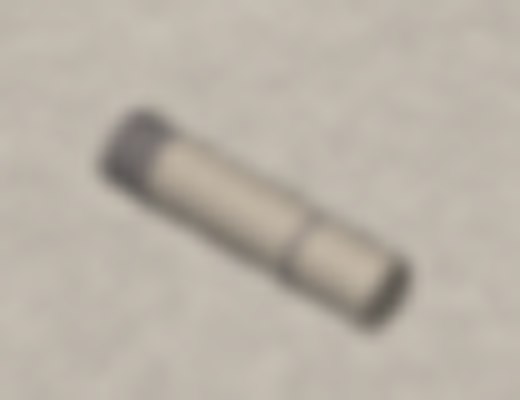

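The side crop shows the tube's axis from (125,150) to (385,290), centre about (283.5,292) in full pixels. This agrees with the top view. Estimates: tube (511,301) at -7.1°, hub (573.4,-23), bed direction -16°, scanner at -76°. Moving now.

>>> {"name": "apply_moves", "arguments": {
  "series": "0 0 0 0.0585 -1;0 0 0 0.0585 -1;0 0 0 0.0585 -1;0.068 -0.108 0 0 0;0.068 -0.108 0 0 0",
  "squeeze": 30
}}

```text
time: 0.52
tool_pos: [182.7, -525.1, 230.0]
tcp_rot: [-179.9, 0.0, -7.3]
ft_force: [0.7, 0.6, -0.1]
finger_gap: 63.9
grip_force: 0.0
```

>>> {"name": "apply_moves", "arguments": {
  "series": "0.068 -0.108 0 0 0;0.068 -0.108 0 0 0;0.068 -0.108 0 0 0;0.068 -0.108 0 0 0;0.068 -0.108 0 0 0"
}}

```text
time: 0.93
tool_pos: [305.3, -375.5, 230.9]
tcp_rot: [-180.0, 0.0, -7.1]
ft_force: [0.4, -0.2, 0.2]
finger_gap: 42.8
grip_force: 0.0
```

>>> {"name": "apply_moves", "arguments": {
  "series": "0.068 -0.108 0 0 0;0.068 -0.108 0 0 0;0.068 -0.108 0 0 0;0.068 -0.108 0 0 0;0.068 -0.108 0 0 0"
}}

```text
time: 1.35
tool_pos: [426.7, -227.3, 231.0]
tcp_rot: [-180.0, 0.0, -7.1]
ft_force: [-0.5, 0.1, -0.4]
finger_gap: 42.7
grip_force: 0.0
```

Run:
```python
from h import *
s=np.load("side0.npz");t=np.load("top0.npz")
print(ray(s,[[258+125.5/10-.5,270+150.5/10-.5],[258+385.5/10-.5,270+290.5/10-.5],[283.2,291.6]],11))
```

```text
[[557.53979773 297.24052086  11.        ]
 [470.25008552 305.69486248  11.        ]
 [512.79594131 301.44484721  11.        ]]
```

>>> {"name": "apply_moves", "arguments": {
  "series": "0.0046 -0.127 0 0 0;0.0046 -0.127 0 0 0;0.0046 -0.127 0 0 0;0.0046 -0.127 0 0 0;0.0046 -0.127 0 0 0"
}}

```text
time: 1.77
tool_pos: [456.1, -39.1, 231.0]
tcp_rot: [-180.0, 0.0, -7.1]
ft_force: [0.9, -0.2, 0.3]
finger_gap: 42.9
grip_force: 0.0
```

>>> {"name": "apply_moves", "arguments": {
  "series": "0.0046 -0.127 0 0 0;0.0046 -0.127 0 0 0;0.0046 -0.127 0 0 0;0.0046 -0.127 0 0 0;0.0046 -0.127 0 0 0"
}}

```text
time: 2.18
tool_pos: [486.5, 149.2, 231.0]
tcp_rot: [180.0, 0.0, -7.1]
ft_force: [0.4, -0.7, 0.8]
finger_gap: 42.4
grip_force: 0.0
```

>>> {"name": "apply_moves", "arguments": {
  "series": "0.0046 -0.127 0 0 0;0.0046 -0.127 0 0 0;0.0046 -0.127 0 0 0;0.0046 -0.127 0 0 0;0 0 0 0 0"
}}

```text
time: 2.6
tool_pos: [510.4, 303.5, 229.6]
tcp_rot: [-179.9, 0.1, -6.9]
ft_force: [0.8, 0.5, -0.1]
finger_gap: 42.6
grip_force: 0.0
```

>>> {"name": "apply_moves", "arguments": {
  "series": "0 0 0.12 0 0;0 0 0.12 0 0;0 0 0.12 0 0;0 0 0 0 0;0 0 0 0 0"
}}

```text
time: 3.02
tool_pos: [509.1, 296.5, 120.8]
tcp_rot: [179.8, 0.3, -7.1]
ft_force: [0.8, -0.1, 0.3]
finger_gap: 42.7
grip_force: 0.0
```

>>> {"name": "apply_moves", "arguments": {
  "series": "0.009 -0.018 0.08 0 0;0 0 0.08 0 0;0 0 0.08 0 0;0 0 0 0 0;0 0 0 0 0"
}}

```text
time: 3.43
tool_pos: [515.1, 302.8, 52.9]
tcp_rot: [-180.0, -0.0, -7.1]
ft_force: [0.0, 0.0, 0.8]
finger_gap: 42.6
grip_force: 0.0
```

Run:
```python
from bench import *
import cv2
print(sense()["tool_pos"],sense()["tcp_rot"])
s=snapshot("side");a=cv2.resize(s["frame"][240:330,230:340],None,fx=5,fy=5,interpolation=cv2.INTER_CUBIC)
cv2.imwrite("pics/g1.png",a)
```

```text
[515.13014236 302.80357119  52.92600515] [-1.79992282e+02 -1.30780139e-02 -7.12817389e+00]
```

View pics/g1.png

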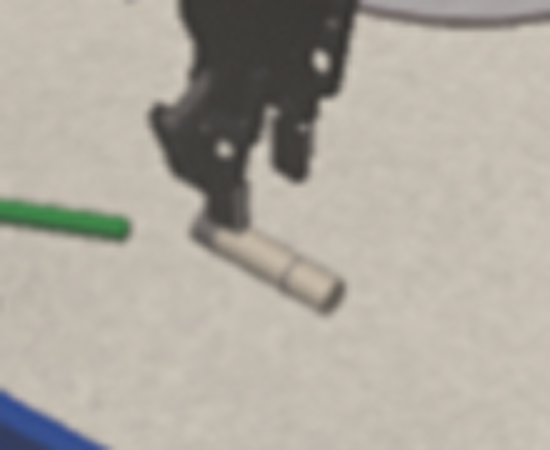

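The crop shows the fingers straddling above the tube (tips at about (230,225) and (295,180)), 50 mm up and clear of the green pen. I'll go down.

>>> {"name": "apply_moves", "arguments": {
  "series": "-0.006 0 0.08 0 0;0 0 0.05 0 0;0 0 0.026 0 0;0 0 0 0 0;0 0 0 0 0"
}}

```text
time: 3.9
tool_pos: [513.9, 303.5, 6.3]
tcp_rot: [-179.9, -0.1, -7.1]
ft_force: [0.3, -0.6, 0.2]
finger_gap: 42.8
grip_force: 0.0
```

>>> {"name": "apply_moves", "arguments": {
  "series": "0 0.004 0.008 0 0;0 0 0 0 0.3;0 0 0 0 1;0 0 0 0 1;0 0 0 0 1"
}}

```text
time: 4.32
tool_pos: [513.4, 302.0, 3.2]
tcp_rot: [-180.0, -0.1, -7.1]
ft_force: [-0.5, -0.8, 7.1]
finger_gap: 20.8
grip_force: 29.3
```

>>> {"name": "apply_moves", "arguments": {
  "series": "0 0 0 0 1;0 0 0 0 1;0 0 0 0 1;0 0 0 0 1;0 0 0 0 1"
}}

```text
time: 4.73
tool_pos: [513.4, 302.0, 3.3]
tcp_rot: [-180.0, -0.1, -7.1]
ft_force: [-1.1, -1.3, 5.3]
finger_gap: 20.8
grip_force: 29.3
```

>>> {"name": "apply_moves", "arguments": {
  "series": "0 0 -0.05 0 1;0 0 -0.12 0 1;0 0 -0.12 0 1;0 0 -0.12 0 1;0 0 -0.12 0 1"
}}

```text
time: 5.15
tool_pos: [512.2, 301.6, 162.6]
tcp_rot: [180.0, 0.0, -7.1]
ft_force: [1.6, 0.7, 0.7]
finger_gap: 20.2
grip_force: 29.6
```

>>> {"name": "apply_moves", "arguments": {
  "series": "0 0 0 0.04 1;0 0 0 0.0377 1;0 0 0 0 1;0 0 0 0 1"
}}

```text
time: 5.48
tool_pos: [512.4, 301.7, 160.8]
tcp_rot: [180.0, 0.0, -15.9]
ft_force: [0.3, 0.1, -1.5]
finger_gap: 21.0
grip_force: 29.6
```

Run:
```python
from bench import *
import cv2
s=snapshot("side");a=cv2.resize(s["frame"][160:300,200:360],None,fx=4,fy=4,interpolation=cv2.INTER_CUBIC)
cv2.imwrite("pics/g2.png",a)
```

```text
(no output)
```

View pics/g2.png

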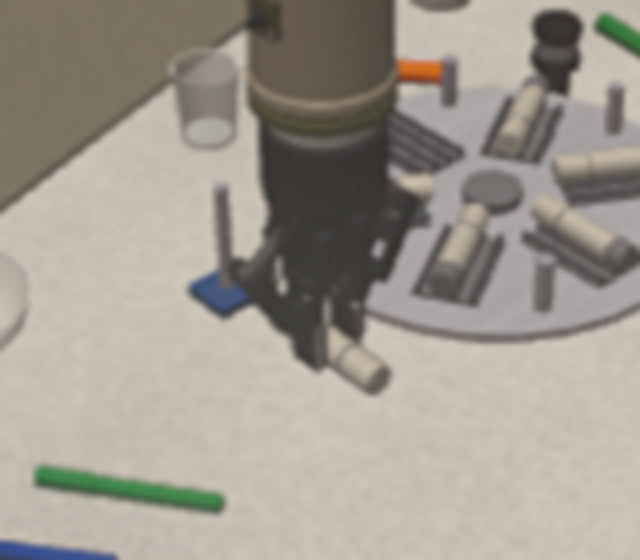

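The crop shows the tube held lengthwise in the fingers, its end at (365,370), hanging level. I'll carry it above the bed.

>>> {"name": "apply_moves", "arguments": {
  "series": "0.081 0.098 0 0 1;0.081 0.098 0 0 1;0.081 0.098 0 0 1;0.081 0.098 0 0 1;0.081 0.098 0 0 1"
}}

```text
time: 5.95
tool_pos: [588.8, 125.4, 160.2]
tcp_rot: [180.0, 0.1, -15.9]
ft_force: [0.5, 0.5, -0.3]
finger_gap: 20.9
grip_force: 29.6
```

>>> {"name": "apply_moves", "arguments": {
  "series": "0.081 0.098 0 0 1;0.081 0.098 0 0 1;0.081 0.098 0 0 1;0.081 0.098 0 0 1;0.04 0.049 0 0 1"
}}

```text
time: 6.37
tool_pos: [657.9, -34.8, 160.0]
tcp_rot: [179.9, 0.0, -16.0]
ft_force: [1.1, -0.1, -0.9]
finger_gap: 20.7
grip_force: 29.6
```

>>> {"name": "apply_moves", "arguments": {
  "series": "0.04 0.049 0 0 1;0 0 0 0 1;0 0 0 0 1;0 0 0 0 1"
}}

```text
time: 6.7
tool_pos: [664.2, -47.1, 160.2]
tcp_rot: [-180.0, 0.1, -16.0]
ft_force: [-0.6, 0.5, -0.7]
finger_gap: 20.6
grip_force: 29.6
```

Run:
```python
from bench import *
import cv2
s=snapshot("side");a=cv2.resize(s["frame"][150:250,250:390],None,fx=5,fy=5,interpolation=cv2.INTER_CUBIC)
cv2.imwrite("pics/g3.png",a)
```

```text
(no output)
```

View pics/g3.png

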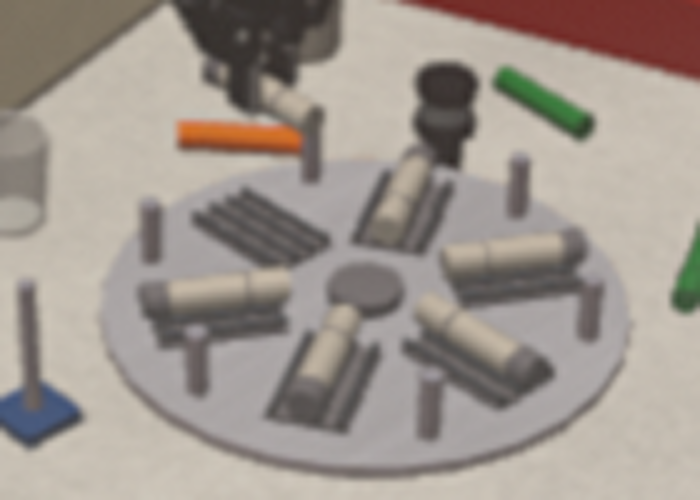

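The crop shows the empty bed's four bars around (261,228) and the held tube from (208,72) to (312,110). The tube may be tilted or turned a little, so I'm comparing with projections.

Run:
```python
from h import *
from bench import *
s=np.load("side0.npz")
def pr(P):
    E=np.linalg.inv(s["extrinsics"]);r,_=cv2.Rodrigues(E[:3,:3]);uv=cv2.projectPoints(np.array(P,float),r,E[:3,3],s["intrinsics"],s["dist"])[0].reshape(-1,2)
    return ((uv-[250,150]+.5)*5-.5).round(0)
c,n=np.cos(np.radians(-16)),np.sin(np.radians(-16))
C=np.array([664.2,-47.1,168]);d=np.array([c,n,0])
print("tube ends",pr([C+45*d,C-45*d]))
f=lambda L:[[250+(a+.5)/5-.5,150+(b+.5)/5-.5] for a,b in L]
print("tilt", [ (a,pr([C+45*(d*np.cos(np.radians(a))+[0,0,np.sin(np.radians(a))]),C-45*(d*np.cos(np.radians(a))+[0,0,np.sin(np.radians(a))])]).tolist()) for a in(-8,8,-15,15)])
B=np.array([664.7,-49.2,69]);print("bed",pr([B,B+40*d,B-40*d]), ray(s,f([(261,228)]),69))
t=snapshot("top");a=t["frame"][130:215,320:400];cv2.imwrite("pics/t4.png",cv2.convertScaleAbs(cv2.resize(a,None,fx=6,fy=6,interpolation=cv2.INTER_CUBIC),alpha=1.6))
```

```text
tube ends [[215.  65.]
 [314. 120.]]
tilt [(-8, [[215.0, 74.0], [314.0, 111.0]]), (8, [[215.0, 57.0], [313.0, 129.0]]), (-15, [[216.0, 82.0], [313.0, 102.0]]), (15, [[216.0, 50.0], [312.0, 135.0]])]
bed [[264. 224.]
 [222. 199.]
 [307. 250.]] [[663.70701365 -44.31018052  69.        ]]
```

View pics/t4.png

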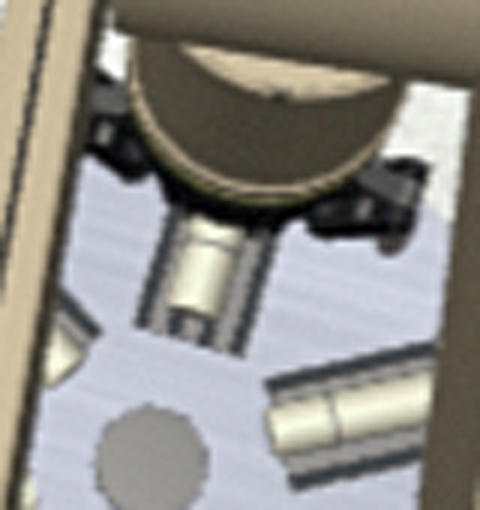

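Run:
```python
from h import *
t=np.load("top0.npz")
f=lambda L:[[320+(a+.5)/6-.5,130+(b+.5)/6-.5] for a,b in L]
a=np.radians(-16);d=np.array([np.cos(a),np.sin(a)]);n=np.array([-d[1],d[0]]);H=np.array([573.4,-23])
# tube: edges at band and near the end
for nm,p,z in(("end corners L/R",[(168,308),(225,318)],170),("band L/R",[(184,243),(238,250)],168),("bed inner corners",[(137,325),(242,355)],67),("bed sides y~230",[(167,215),(275,235)],67)):
    q=ray(t,f(p),z)[:,:2]-H;print(nm,(q@d).round(1),(q@n).round(1),"mid",(q@n).mean().round(1))
print("tcp",(np.array([664.2,-47.1])-H)@d,(np.array([664.2,-47.1])-H)@n)
```

```text
end corners L/R [46.6 49.2] [ 11.7 -10. ] mid 0.9
band L/R [72.7 76.1] [13.2 -7.2] mid 3.0
bed inner corners [54.4 55.1] [ 23.2 -22.6] mid 0.3
bed sides y~230 [103.3 108.4] [ 24.8 -21.3] mid 1.8
tcp 93.92542226638909 1.861465036070055
```

The tube lies 2 mm left of the bed axis, matching the TCP, and its outer end is tilted down about 8°, which the ribs will level. Shifting slightly and going down.

>>> {"name": "apply_moves", "arguments": {
  "series": "0.006 0.004 0.1 0 1;0 0 0.1 0 1;0 0 0.05 0 1;0 0 0 0 1;0 0 0 0 1"
}}

```text
time: 7.22
tool_pos: [665.1, -48.5, 85.2]
tcp_rot: [180.0, 0.2, -16.0]
ft_force: [0.7, -0.0, 0.0]
finger_gap: 20.8
grip_force: 29.6
```

>>> {"name": "apply_moves", "arguments": {
  "series": "0 0 0.006 0 1;0 0 0.006 0 1;0 0 0.006 0 1;0 0 0 0 1;0 0 0 0 1"
}}

```text
time: 7.63
tool_pos: [666.6, -49.5, 81.4]
tcp_rot: [-180.0, -0.1, -16.0]
ft_force: [0.5, -0.2, -0.3]
finger_gap: 20.7
grip_force: 29.6
```

>>> {"name": "apply_moves", "arguments": {
  "series": "0 0 0.007 0 1;0 0 0.007 0 1;0 0 0 0 1;0 0 0 0 1"
}}

```text
time: 7.97
tool_pos: [665.9, -49.4, 76.1]
tcp_rot: [180.0, 0.0, -16.0]
ft_force: [-0.1, -0.5, -0.6]
finger_gap: 20.9
grip_force: 29.6
```

>>> {"name": "apply_moves", "arguments": {
  "series": "0 0 0.006 0 1;0 0 0.005 0 1;0 0 0 0 1;0 0 0 0 1"
}}

```text
time: 8.3
tool_pos: [666.1, -49.4, 72.9]
tcp_rot: [180.0, 0.0, -16.0]
ft_force: [-0.5, -0.1, -0.2]
finger_gap: 20.8
grip_force: 29.6
```

>>> {"name": "apply_moves", "arguments": {
  "series": "0 0 0.006 0 1;0 0 0 0 1;0 0 0 0 1"
}}

```text
time: 8.55
tool_pos: [666.5, -49.4, 71.6]
tcp_rot: [-180.0, -0.0, -16.0]
ft_force: [1.1, 0.4, 0.6]
finger_gap: 20.7
grip_force: 29.7
```

Run:
```python
from bench import *
import cv2
s=snapshot("side");a=cv2.resize(s["frame"][150:250,250:390],None,fx=5,fy=5,interpolation=cv2.INTER_CUBIC)
cv2.imwrite("pics/g5.png",a);print(sense()["ft_force"],sense()["tool_pos"])
```

```text
[ 0.37432673 -0.10987459  0.79641125] [666.46728068 -49.42340128  71.61967794]
```

View pics/g5.png

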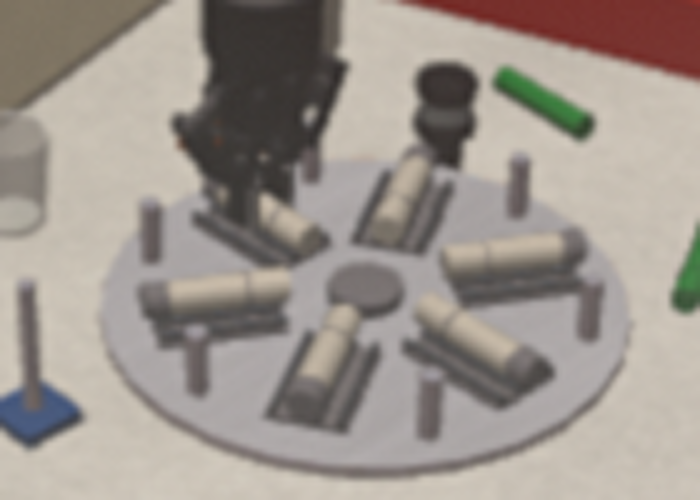

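The crop shows the tube on the bed (inner end at (310,235)), in line with the ribs and level. One more small step, then release.

>>> {"name": "apply_moves", "arguments": {
  "series": "0 0 0.004 0 1;0 0 0 0 1;0 0 0 0 1"
}}

```text
time: 8.85
tool_pos: [666.6, -49.3, 71.4]
tcp_rot: [-180.0, -0.1, -16.0]
ft_force: [-2.5, 1.1, 7.8]
finger_gap: 20.9
grip_force: 30.3
```

Contact at 7.8 N. Opening gradually.

>>> {"name": "apply_moves", "arguments": {
  "series": "0 0 0 0 0.4;0 0 0 0 0.3;0 0 0 0 0.2;0 0 0 0 0;0 0 0 0 0"
}}

```text
time: 9.27
tool_pos: [666.0, -49.4, 69.9]
tcp_rot: [180.0, 0.0, -16.0]
ft_force: [-0.4, 0.3, 0.1]
finger_gap: 42.7
grip_force: 0.0
```

>>> {"name": "apply_moves", "arguments": {
  "series": "0 0 -0.02 0 0;0 0 -0.06 0 0;0 0 -0.1 0 0;0 0 -0.12 0 0;0 0 0 0 0"
}}

```text
time: 9.68
tool_pos: [670.5, -50.1, 169.9]
tcp_rot: [-179.9, -0.7, -16.0]
ft_force: [1.6, -0.2, 2.4]
finger_gap: 42.7
grip_force: 0.0
```

Tube released. Now I'll shut the fingers, turn to yaw 25°, and go to the near peg at 194° (about (437.6,-57)), on its anticlockwise side.

>>> {"name": "apply_moves", "arguments": {
  "series": "0 0 0 -0.0597 1;0 0 0 -0.0597 1;0 0 0 -0.0597 1;0 0 0 -0.0597 1;0 0 0 -0.0597 1"
}}

```text
time: 10.1
tool_pos: [666.4, -49.4, 160.7]
tcp_rot: [180.0, -0.0, 18.5]
ft_force: [-0.3, 0.5, 0.5]
finger_gap: 0.0
grip_force: 0.0
```

>>> {"name": "apply_moves", "arguments": {
  "series": "0 0 0 -0.0597 1;0 0 0 0 1;-0.119 -0.036 0 0 1;-0.119 -0.036 0 0 1;-0.119 -0.036 0 0 1"
}}

```text
time: 10.52
tool_pos: [554.2, -65.3, 159.3]
tcp_rot: [-180.0, 0.1, 24.8]
ft_force: [0.7, -0.7, 0.7]
finger_gap: -0.0
grip_force: 0.0
```

>>> {"name": "apply_moves", "arguments": {
  "series": "-0.119 -0.036 0 0 1;-0.119 -0.036 0 0 1;-0.119 -0.036 0 0 1;0 0 0 0 1;0 0 0 0 1"
}}

```text
time: 10.93
tool_pos: [443.2, -81.4, 160.3]
tcp_rot: [180.0, -0.0, 24.7]
ft_force: [0.6, 0.0, -0.2]
finger_gap: 0.0
grip_force: 0.0
```

Run:
```python
from h import *
from bench import *
st=sense();p=st["tool_pos"];y=np.radians(st["tcp_rot"][2]);print(p,st["tcp_rot"])
d=np.array([446.5,-82.2])-p[:2];print("shares",(d@[np.cos(y),np.sin(y)])/300,(d@[np.sin(y),-np.cos(y)])/300)
t=snapshot("top");a0=np.load("top0.npz")["frame"];f=t["frame"]
# new tube: bright pixels in bed area vs start
g=cv2.cvtColor(f,cv2.COLOR_BGR2GRAY).astype(int)-cv2.cvtColor(a0,cv2.COLOR_BGR2GRAY)
m=(g>25).astype(np.uint8);c=blob(m,335,148,378,195);q=ray(t,c,82)[:,:2]-[573.4,-23]
a=np.radians(-16);r=q@[np.cos(a),np.sin(a)];l=q@[-np.sin(a),np.cos(a)];print(len(c),r.min(),r.max(),l.min(),l.max())
f2=f[130:290,270:440];cv2.imwrite("pics/t6.png",f2)
```

```text
[443.17892122 -81.42919815 160.27519562] [ 1.79970474e+02 -3.52857086e-02  2.47303489e+01]
shares 0.008980093738086559 0.0069649217944847104
67 51.969106162755175 128.37443413382096 -8.202032511452432 11.237551817368328
```

The new tube lies in the middle groove: white part at r = 52 to 128 mm, lateral -8 to +11, and the grey cap reaching further out. I'm going down beside the peg.

>>> {"name": "apply_moves", "arguments": {
  "series": "0.009 0.007 0.06 0 1;0 0 0.09 0 1;0 0 0.08 0 1;0 0 0.05 0 1;0 0 0 0 1"
}}

```text
time: 11.4
tool_pos: [446.9, -81.3, 72.9]
tcp_rot: [-179.8, 0.2, 24.9]
ft_force: [-0.1, 1.0, -0.6]
finger_gap: 0.4
grip_force: 0.0
```

>>> {"name": "apply_moves", "arguments": {
  "series": "0 0 0 0 1;0 -0.006 0 0 1;0 0 0 0 1"
}}

```text
time: 11.65
tool_pos: [448.9, -80.6, 77.9]
tcp_rot: [179.9, -0.1, 25.0]
ft_force: [0.2, -1.3, -0.2]
finger_gap: 0.0
grip_force: 0.0
```

>>> {"name": "apply_moves", "arguments": {
  "series": "0.0004 -0.02 0 0.0218 1;0.0004 -0.02 0 0.0218 1;0.0004 -0.02 0 0.0218 1;0.0004 -0.02 0 0.0218 1"
}}

```text
time: 11.98
tool_pos: [440.8, -58.5, 78.1]
tcp_rot: [179.8, -0.2, 14.9]
ft_force: [2.6, -2.8, -1.0]
finger_gap: 0.1
grip_force: 1.8
```

>>> {"name": "apply_moves", "arguments": {
  "series": "0.0004 -0.02 0 0.0218 1;0.0004 -0.02 0 0.0218 1;0.0004 -0.02 0 0.0218 1"
}}

```text
time: 12.23
tool_pos: [437.3, -41.0, 78.1]
tcp_rot: [179.9, -0.2, 7.4]
ft_force: [2.4, -4.4, -1.5]
finger_gap: -0.2
grip_force: 2.2
```

>>> {"name": "apply_moves", "arguments": {
  "series": "0.0004 -0.02 0 0.0218 1;0.0004 -0.02 0 0.0218 1;0.0004 -0.02 0 0.0218 1;0.0004 -0.02 0 0.0218 1;0.0006 -0.024 0 0.026 1"
}}

```text
time: 12.65
tool_pos: [436.6, -9.7, 78.1]
tcp_rot: [179.9, -0.2, -5.6]
ft_force: [1.6, -3.0, -1.5]
finger_gap: -0.3
grip_force: 1.5
```

>>> {"name": "apply_moves", "arguments": {
  "series": "0.001 -0.03 0 0.0327 1;0.001 -0.03 0 0.0327 1;0.001 -0.03 0 0.0327 1;0.001 -0.03 0 0.0327 1;0.001 -0.03 0 0.0327 1"
}}

```text
time: 13.07
tool_pos: [447.7, 34.6, 77.9]
tcp_rot: [-179.9, -0.2, -24.4]
ft_force: [0.6, -0.1, -0.5]
finger_gap: -0.1
grip_force: 0.0
```

>>> {"name": "apply_moves", "arguments": {
  "series": "0.001 -0.03 0 0.0327 1;0.001 -0.03 0 0.0327 1;0 0 0 0 1;0 0 0 0 1;0 0 0 0 1"
}}

```text
time: 13.48
tool_pos: [455.2, 49.9, 76.9]
tcp_rot: [-180.0, -0.1, -31.5]
ft_force: [0.1, 0.1, 0.6]
finger_gap: -0.1
grip_force: 0.0
```

>>> {"name": "apply_moves", "arguments": {
  "series": "0 0 0 0 1;0 0 0 0 1;0 0 0 0 1;0 0 0 0 1;0 0 0 0 1"
}}

```text
time: 13.9
tool_pos: [454.7, 49.9, 76.2]
tcp_rot: [180.0, 0.0, -31.7]
ft_force: [-0.7, 0.4, 0.1]
finger_gap: 0.3
grip_force: 0.0
```

The disc ran on by itself. I'll lift out and back away to the left.

>>> {"name": "apply_moves", "arguments": {
  "series": "0 0 -0.08 0 1;0 0 -0.12 0 1;0 0 -0.12 0 1;0 0 -0.12 0 1;0 0 0 0 1"
}}

```text
time: 14.32
tool_pos: [458.7, 50.1, 216.6]
tcp_rot: [-179.6, -0.6, -31.7]
ft_force: [0.4, -0.0, 0.7]
finger_gap: -0.1
grip_force: 0.0
```

>>> {"name": "apply_moves", "arguments": {
  "series": "-0.05 -0.12 0 0 1;-0.05 -0.12 0 0 1;-0.05 -0.12 0 0 1;-0.05 -0.12 0 0 1;0 0 0 0 1"
}}

```text
time: 14.73
tool_pos: [479.2, 209.9, 207.8]
tcp_rot: [-179.9, 0.1, -31.4]
ft_force: [0.1, 0.4, -0.3]
finger_gap: 0.1
grip_force: 0.0
```

>>> {"name": "apply_moves", "arguments": {
  "series": "0 0 0 0 1;0 0 0 0 1;0 0 0 0 1;0 0 0 0 1;0 0 0 0 1"
}}

```text
time: 15.15
tool_pos: [479.4, 203.0, 208.3]
tcp_rot: [-180.0, -0.0, -31.8]
ft_force: [-0.4, -0.2, 0.5]
finger_gap: -0.0
grip_force: 0.0
```

Run:
```python
from bench import *
import cv2,numpy as np
t=snapshot("top")["frame"];s=snapshot("side")["frame"]
a=cv2.resize(t[85:280,190:445],(510,390),interpolation=cv2.INTER_CUBIC)
b=cv2.resize(s[150:290,180:390],(290*2-290,193),interpolation=cv2.INTER_CUBIC)
o=np.zeros((390,800,3),np.uint8);o[:,:510]=a;o[:193,510:]=b
cv2.imwrite("pics/fin.png",cv2.convertScaleAbs(o,alpha=1.5))
```

```text
(no output)
```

View pics/fin.png

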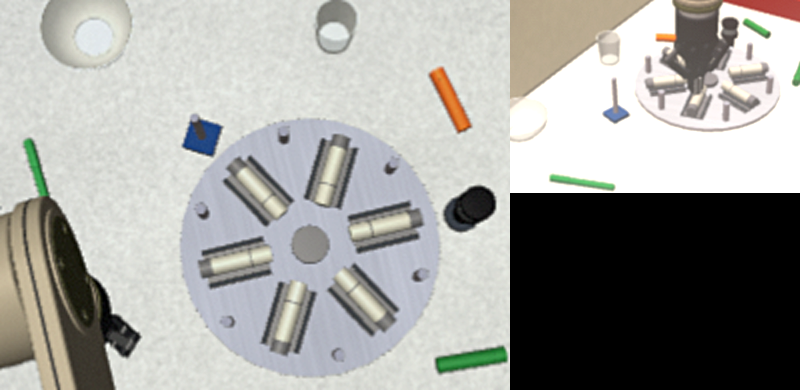

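The final picture shows six tubes centred on their beds, one of them facing the scanner at (470,208). The disc is on a stop, the beaker at (336,25) hasn't moved and the arm is clear.

```bash
python3 -c "
from bench import *
print(hand_in())"
```

```text
the job is handed in; nothing more can be done
None
```

I laid the loose tube in the middle groove of the empty bed, then pushed the turntable one stop clockwise so that bed faces the scanner. All six tubes are on their beds, the beaker and pens weren't touched, and I handed the job in at about 15 s; no verdict came back.

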